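# Fish the collar out of the deep well

## Task

A steel forming collar has been left at the bottom of one of the three deep wells of the caddy. Take the long picker from its fork stand, press its tapered nose gently into the collar's bore until it wedges, draw the collar up out of the well with it, and pull the collar off under the blue fork of the stripper so that it is left standing on the stripper's plate; never touch the collar with the gripper, and never push it down into the caddy with more than 20 N. Then hang the picker back in its stand, let go, and leave the other things where they are.

Things in the scene. Friction and masses are not known exactly. Their poses are not given: they have to be found in the camera images.
- caddy: Fixed caddy, three square wells in a row along its y: clear acrylic sides, wooden partitions, dark foot. Origin: centre of its underside on the bench; z up. Outside 64 (x) x 176 (y) mm, 120 mm high; foot 84 x 196 mm, 8 mm thick. Wells 48 x 48 mm inside, walls 8 mm, floors 8 mm above the bench (112 mm deep), axes at y = -56, 0, +56 mm.
- collar_center (a point): Centre of the bright steel collar: a plain ring 42 mm in outside diameter, 24 mm high, with a straight 17 mm bore right through; about 0.15 kg. z is the bore axis. It stands upright on the floor of one well, any of the three, with up to 3 mm play all round.
- collar: The same collar; origin: centre of its underside. A push of 9 to 16 N down on the picker wedges the nose in the bore well enough to carry it; the pull that frees it is then less than the push. A push of over 20 N is too much: it may bruise the collar and the well's floor.
- picker_grip (a point): Centre of the picker's red square grip, 20 x 20 mm, 70 mm tall (35 mm up and down from here), faces square to x and y, which lie as the stand's. z runs up along the picker, which hangs upright in the stand. Just below the grip is a brass flange 34 mm in diameter, 5 mm thick; its underside, 40 mm below this point, rests on the fork. Picker 0.15 kg in all.
- picker_flange (a point): Centre of the flange's underside. Below: a 12 mm tube 60 mm long, an 8 mm rod, a black tapered nose 30 mm long, 10 mm across its flat end, 21 mm at its top; it fills the bore with its end 19 mm below the collar's top. The rod telescopes: the nose's end is 125 to 155 mm below this point, not measured, different each time, but so stiff that it stays put in use.
- stand_hang (a point): Hanging place in the fixed stand: centre of the brass fork, level with its upper face, 170 mm above the bench. z up. Two tines, 10 mm thick, inner faces at y = -10 and +10 mm, from x = -30 to +36 mm, open to -x. Wooden column behind, x = 34 to 56 mm, same height; foot 120 x 100 mm. The picker hangs here by its flange; lift it a little and draw it out along -x.
- stripper_seat (a point): Seat of the fixed stripper: where the collar is to stand, on top of its steel plate (130 x 110 mm), 8 mm above the bench, under the middle of the fork. z up, open to -x. Cheeks with inner faces at y = -26 and +26 mm carry two blue tines, undersides 33 mm and tops 41 mm above this point, 28 mm apart (y = -14 to +14 mm). Cheeks and tines run x = -30 to +36 mm; back wall from x = +31 mm.
- stripper: The stripper itself; origin on the bench, 8 mm below the seat, axes as the seat's. A collar on the picker, carried 3 to 6 mm above the plate, slides in along +x under the tines; raising the picker brings it up against them and pulls it off, and it drops a few mm onto the plate. The nose then leaves upward through the gap.
- wax: Bystander: solid green wax cylinder, 40 mm in diameter, 34 mm high, standing in another well. Origin: centre of its underside.
- plug: Bystander: solid dark wooden disc, 40 mm in diameter, 20 mm high, standing in another well. Origin: centre of its underside.
- wax_bar: Bystander: green bar lying on the bench, 85 x 34 x 22 mm. Origin: centre of its underside.
- flux: Bystander: small jar with a black cap, 44 mm in diameter, 55 mm high, on the bench. Origin: centre of its underside.

How it is judged:
On the way, in this order (a step that is already met when the one before it is completed fails the run):
1. the collar hangs on the picker, clear above the caddy (height (world z) of collar_center above 0.134 m and contact force between picker and collar above 0.3 N), for 0.2 s.
2. the collar stands on the stripper's plate, off the picker (horizontal distance between collar_center and stripper_seat below 0.016 m and z of collar_center in the frame of stripper_seat below 0.015 m and contact force between picker and collar below 0.05 N), for 0.2 s.
At the end, for the whole second after the job is handed in: The collar stands upright (within 0.1 rad) and at rest on the stripper's plate, its centre within 16 mm of the seat sideways, off the picker; the picker hangs upright (within 0.12 rad) with its flange on the stand's fork, its axis within 20 mm of the hanging place, nearly still and released (all of step 2 and z of collar_center in the frame of stripper_seat above 0.009 m and angle between collar_center's own z axis and vertical below 0.1 rad and linear speed of collar below 0.02 m/s and horizontal distance between picker_grip and stand_hang below 0.02 m and z of picker_grip in the frame of stand_hang between 0.034 and 0.046 m and angle between picker_grip's own z axis and vertical below 0.12 rad and angular speed of picker below 0.5 rad/s); the robot touches nothing.
It fails at once if the collar or the picker is pressed against the caddy with more than 22 N (contact force between any of collar, picker and caddy above 22 N).
It fails at once if the gripper touches the collar (contact force between any of the fingers, the arm and collar above 0.5 N).
It fails at once if a bystander is moved (distance of any of wax, plug, wax_bar, flux from where it was at the start of the episode above 0.02 m).
It also fails if it takes over 72 s, if anything falls off the work surface, if the arm or the gripper's body presses on something with over 40 N, if the wrist force passes 120 N, or if a joint passes its speed limit or range.

## Robot

A 6-joint arm with a two-finger parallel gripper is mounted at the origin on the work surface. World frame = base frame: x ahead of the robot, y to its left, z up, the work surface at z = 0. Lengths are in m, angles in rad, forces in N, time in s.
With the tool pointing down it reaches from about 0.275 to 0.75 m from the base axis. Payload 10.2 kg.
Tool frame: the origin (TCP) lies at the very end of the fingers, on their centre line; the grasp point (between the pads) lies 19 mm behind it; z points along the fingers, y is the line along which they close (so a half turn about z gives the same grasp; the last joint's range is limited). The gripper opens to 88 mm and grips with 3 to 60 N. Pads are 18 mm wide; open, the fingers measure 123 mm over their backs; the gripper's body (75 mm by 187 mm) begins 45 mm behind the grasp point.
Start: joints at [1.096, 0.313, 1.498, -0, 1.331, -0.223], TCP at [0.131, 0.508, 0.239] pointing down, gripper open.
Joint ranges: [-2.94, 2.94], [-0.97, 2.17], [0.19, 2.56], [-1.23, 4.37], [0.02, 3.11], [-2.88, 2.88]. Speed limits (rad/s): [2.39, 2.39, 3.01, 3.14, 3.14, 3.14].

## Interface

Orientations are given as [roll, pitch, yaw] about the fixed x, y, z axes, in that order (R = Rz(yaw) Ry(pitch) Rx(roll)).
In Python, from rig import r, viewer gives the robot as it stands.
- The arm moves only by the tool send_rows, never from a script. Its arguments are lists of equal length, an entry for each row: "offset": the shift along the tool's x, y, z in m, a list of three; "yaw": the turn about the tool's z in rad. In form: {"offset": [[dx, dy, dz], ...], "yaw": [yaw, ...]}. A call has 1 to 20 rows; each row is the pose to reach, as a shift and turn from the pose commanded when the call began, along the tool's axes at that moment; what a row does not reach only later rows make up. A row lasts 1/8 s, in which the tool goes at most 62.5 mm and 10.7 degrees, less where a joint would pass 70% of its speed; a pose out of reach is approached as far as the arm can. A call with a gripper value outside its range is refused whole. "gripper" is the finger opening in m, from 0 to 0.0881, set as the call begins (left out, the last holds). The fingers move at their own pace and stop on an object; the grip force is fixed at half the most. Time passes only in rows, so rows that repeat a pose let the fingers close. It gives the time, the measured TCP pose, the force, the opening and the grip force at its end, in the units of the state.
- r.sense(): the state, without advancing time (a new reading comes with each control period).
- viewer.snapshot(name): name is "scene" or "top" or "wrist"; returns the picture (420x560x3 uint8, blue, green, red); there is no depth.
- viewer.camera_params(name): a dict with "intrinsics" (3x3 intrinsics, pixels), "R" (3x3) and "t" (3): a world point X has camera coordinates R X + t. Camera axes: x right, y down, z forward; pixel columns grow to the right and rows downward; lengths in m; the calibration is good to about 2 mm. A picture is of the moment at which its call begins: read the wrist's pose just before it. camera_params takes no time and is no camera call; for the wrist camera it gives the pose at the moment of the call.
- r.job_done(): hands the job in; it is judged then, once.
Trained networks look in the newest picture that a camera, given by its name, has taken for a name from the list of things; names that differ only in an ending like _2 or _b are one class to them, and where a whole thing is asked for, a point or a joint stands for the part that bears it (a point fixed in the world has none). Each returns a list of dicts, best first, with "p" (0 to 1); they miss things now and then, are a little off and sometimes report something else, mostly with a low value. They report only what shows in the picture. A call takes as long as a camera call.
- viewer.find_in(target, camera): "bbox" ([centre column, centre row, width, height] as shares, 0 to 1, of the picture: columns of its width, rows of its height, round what is visible of it).
- viewer.outline_of(target, camera): "region" (420x560 bool, what is visible of it) and "bbox" ([centre column, centre row, width, height] as shares, 0 to 1, of the picture: columns of its width, rows of its height, round what is visible of it).
The state is a dict: "t": time; "joint_positions": joint angles; "qvel": joint speeds; "joint_torque": joint torques, N m; "eef_pos": TCP position; "ee_rot": TCP orientation; "wrist_force": force on the tool from outside, world axes, zero at the start; "ft_torque": the same for the moment, N m; "opening": opening from 0.0 (shut) to 1.0 (fully open); "grasp_force": force on a finger pad.
Only numpy, scipy, OpenCV 4.12 (cv2) and the standard library are available. Lean on these libraries where they do the work, as an engineer would, in place of code of your own. Each camera call takes 0.05 s, during which the arm holds its last target. There are 200 camera calls.

## Working session

There is one attempt and no reset: what is moved stays moved. The work goes in short steps, Python scripts to look and compute and a tool call to move; the robot and the scene stay as the last step left them, time stands still between calls to the robot, and variables do not carry over. Pictures are saved under pics/ and viewed, at most 10 in all, crops included, and the job is handed in when it is done.

Besides the shell and the picture viewer there is one more tool, called after "Request:" as a command line: name --pt "numbers of a row" for each row, then --argument value for the rest. send_rows: Moves the arm, as the interface text tells. Its arguments: {"type":"object","properties":{"offset":{"type":"array"},"yaw":{"type":"array"},"gripper":{"type":"number"}},"required":["offset","yaw"]}

```bash
mkdir -p pics; ls; python3 - <<'E'
from rig import r, viewer
import cv2,numpy as np
s=r.sense();print({k:np.round(v,3).tolist() for k,v in s.items()})
for c in("scene","top"):
    im=viewer.snapshot(c);cv2.imwrite(f"pics/{c}0.png",im)
    p=viewer.camera_params(c);print(c,np.round(p["intrinsics"],1).tolist(),np.round(p["R"],4).tolist(),np.round(p["t"],4).tolist())
    for n in["caddy","collar","picker_grip","picker","stand_hang","stripper","stripper_seat","wax","plug","wax_bar","flux"]:
        try:
            for d in viewer.find_in(n,c)[:2]: print(c,n,round(d["p"],2),np.round(np.array(d["bbox"])*[560,420,560,420],1).tolist())
        except Exception as e: print(n,e)
E
```

```text
pics
{'t': 0.0, 'joint_positions': [1.096, 0.313, 1.498, -0.0, 1.331, -0.223], 'qvel': [-0.0, -0.0, -0.001, -0.001, 0.001, 0.001], 'joint_torque': [-0.001, -40.222, -25.227, 0.069, 0.035, -0.0], 'eef_pos': [0.131, 0.508, 0.238], 'ee_rot': [-3.14, -0.0, 2.89], 'wrist_force': [0.501, 0.489, 0.832], 'ft_torque': [-0.045, -0.015, 0.025], 'grasp_force': 0.0, 'opening': 1.001}
scene [[492.0, 0.0, 276.5], [0.0, 492.0, 203.7], [0.0, 0.0, 1.0]] [[0.203, 0.9791, 0.0095], [0.8396, -0.1691, -0.5163], [-0.5039, 0.1128, -0.8564]] [-0.122, -0.4421, 1.6175]
scene caddy 0.7 [262.7, 216.9, 83.2, 73.5]
scene caddy 0.59 [367.5, 191.3, 48.8, 45.1]
scene picker_grip 0.53 [146.6, 176.4, 18.4, 27.6]
picker it knows: caddy, collar, collar_center, flux, picker_flange, picker_grip, plug, stand_hang, stripper, stripper_seat, wax, wax_bar
scene stand_hang 0.82 [158.4, 205.8, 51.7, 68.5]
scene stripper 0.66 [369.4, 191.5, 49.7, 46.4]
scene stripper_seat 0.76 [370.2, 190.3, 52.3, 47.7]
scene wax_bar 0.68 [316.2, 255.4, 19.8, 32.8]
scene flux 0.82 [255.8, 278.7, 17.8, 22.2]
top [[504.0, 0.0, 289.5], [0.0, 504.0, 202.7], [0.0, 0.0, 1.0]] [[-0.0219, -0.9998, 0.0029], [-0.9946, 0.0215, -0.1013], [0.1012, -0.0051, -0.9948]] [0.0118, 0.6314, 1.0228]
top caddy 0.9 [309.8, 221.1, 101.6, 61.8]
top caddy 0.49 [281.3, 233.1, 22.7, 20.4]
top collar 0.55 [282.2, 233.4, 20.7, 20.8]
top picker_grip 0.57 [454.3, 259.2, 44.5, 19.6]
picker it knows: caddy, collar, collar_center, flux, picker_flange, picker_grip, plug, stand_hang, stripper, stripper_seat, wax, wax_bar
top stand_hang 0.93 [435.5, 253.9, 79.9, 64.8]
top stand_hang 0.65 [452.0, 259.2, 46.1, 21.0]
top stripper 0.75 [159.9, 251.5, 56.0, 64.3]
top stripper_seat 0.96 [160.7, 253.1, 52.0, 63.4]
top wax 0.5 [331.7, 217.7, 17.1, 18.8]
top plug 0.76 [305.6, 223.6, 21.9, 19.0]
top wax_bar 0.65 [249.9, 168.3, 33.4, 41.0]
top flux 0.59 [326.2, 146.7, 22.4, 22.7]
```

```bash
python3 - <<'E'
import cv2,numpy as np
t=cv2.imread("pics/top0.png");s=cv2.imread("pics/scene0.png")
a=cv2.resize(t[120:330,110:510],None,fx=2,fy=2,interpolation=cv2.INTER_CUBIC)
cv2.imwrite("pics/t1.png",a)
cv2.imwrite("pics/s1.png",cv2.resize(s[130:310,110:430],None,fx=2.5,fy=2.5,interpolation=cv2.INTER_CUBIC))
E
```

```text
(no output)
```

View pics/t1.png

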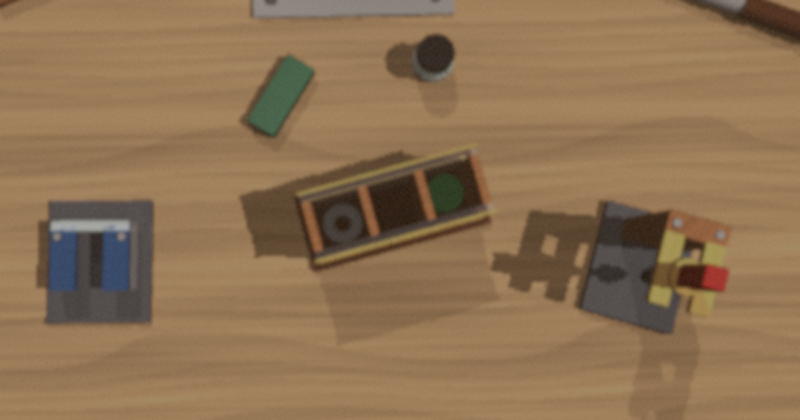

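View pics/s1.png

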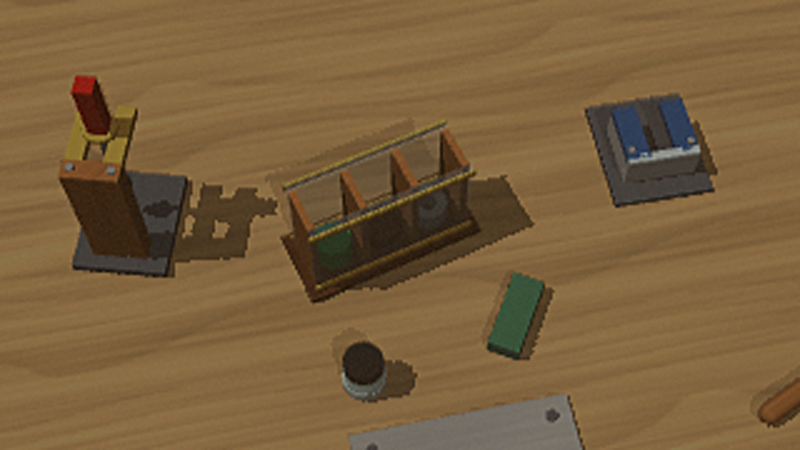

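```bash
cat > h.py <<'E'
from rig import r, viewer
import cv2,numpy as np
from scipy.optimize import least_squares
def proj(p,X):
    c=np.atleast_2d(X)@np.array(p["R"]).T+np.array(p["t"]); u=c@np.array(p["intrinsics"]).T
    return u[:,:2]/u[:,2:]
def back(p,uv,z):
    R,t,K=[np.array(p[k]) for k in("R","t","intrinsics")]
    d=R.T@np.linalg.solve(K,[uv[0],uv[1],1.]);o=-R.T@t
    return o+d*(z-o[2])/d[2]
def place(pose,M):
    x,y,a=pose;c,s=np.cos(a),np.sin(a);M=np.atleast_2d(M).astype(float)
    return np.c_[x+c*M[:,0]-s*M[:,1],y+s*M[:,0]+c*M[:,1],M[:,2]]
def fit(views,p0):
    f=lambda q:np.concatenate([(proj(p,place(q,M))-uv).ravel() for p,M,uv in views])
    s=least_squares(f,p0,loss="soft_l1");return s.x,np.abs(s.fun).reshape(-1,2).round(1).tolist()
E
python3 - <<'E'
from h import *
p=viewer.camera_params("top");g=lambda u,v:(u/2+110,v/2+120)
def b(n,u,v,z):print(n,back(p,g(u,v),z).round(4))
b("fork open",682,308,.17);b("col back",702,219,.17)
b("grip top",714,279,.245);b("flange/grip bottom",685,277,.178)
for c in[(297,195),(473,149),(490,212),(315,266)]:b("caddy",*c,.12)
b("collar",343,223,.032)
for c in[(64,290),(64,232)]:b("Ltine",*c,.049)
for c in[(116,290),(116,232)]:b("Rtine",*c,.049)
for c in[(48,202),(152,202),(152,322),(47,322)]:b("plate",*c,.008)
for c in [(608,202),(582,307),(668,332)]:b("standfoot",*c,.01)
pw=viewer.camera_params("wrist");s=r.sense();print(s["eef_pos"],s["ee_rot"],"cam",-np.array(pw["R"]).T@pw["t"],np.round(pw["R"],3),np.round(pw["intrinsics"],0))
E
```

```text
fork open [ 0.4826 -0.2881  0.17  ]
col back [ 0.562  -0.3105  0.17  ]
grip top [ 0.5092 -0.2918  0.245 ]
flange/grip bottom [ 0.5103 -0.2897  0.178 ]
caddy [0.5953 0.0583 0.12  ]
caddy [ 0.636  -0.1114  0.12  ]
caddy [ 0.5751 -0.1256  0.12  ]
caddy [0.5275 0.0423 0.12  ]
collar [0.5716 0.016  0.032 ]
Ltine [0.509  0.3005 0.049 ]
Ltine [0.5678 0.301  0.049 ]
Rtine [0.5078 0.2477 0.049 ]
Rtine [0.5667 0.2479 0.049 ]
plate [0.6019 0.3301 0.008 ]
plate [0.5995 0.2193 0.008 ]
plate [0.4729 0.2195 0.008 ]
plate [0.4753 0.3299 0.008 ]
standfoot [ 0.5888 -0.2664  0.01  ]
standfoot [ 0.4786 -0.2338  0.01  ]
standfoot [ 0.4506 -0.3231  0.01  ]
[0.13079725 0.50846753 0.23872255] [ 3.14157483e+00 -2.91665176e-05  2.88983073e+00] cam [0.05333808 0.52895569 0.38450191] [[ 0.249  0.969 -0.   ]
 [ 0.922 -0.237  0.305]
 [ 0.295 -0.076 -0.952]] [[296.   0. 279.]
 [  0. 296. 205.]
 [  0.   0.   1.]]
```

Request:
send_rows --pt "-0.45 -0.14 -0.02" --pt "-0.45 -0.14 -0.02" --pt "-0.45 -0.14 -0.02" --pt "-0.45 -0.14 -0.02" --pt "-0.45 -0.14 -0.02" --pt "-0.45 -0.14 -0.02" --pt "-0.45 -0.14 -0.02" --pt "-0.45 -0.14 -0.02" --pt "-0.45 -0.14 -0.02" --pt "-0.45 -0.14 -0.02" --pt "-0.45 -0.14 -0.02" --pt "-0.45 -0.14 -0.02" --yaw '[1.6,1.6,1.6,1.6,1.6,1.6,1.6,1.6,1.6,1.6,1.6,1.6]'

```text
t: 2.6
eef_pos: [0.5315, 0.2611, 0.2589]
ee_rot: [3.141, -0.0, 1.292]
wrist_force: [-0.4, -1.1, -0.1]
opening: 0.997
grasp_force: 0.0
```

```bash
cat >> h.py <<'E'
import pickle
def shot(n):
    p=viewer.camera_params("wrist");im=viewer.snapshot("wrist");cv2.imwrite(f"pics/{n}.png",im)
    pickle.dump(p,open(f"pics/{n}.pkl","wb"));return p,im
def tool(d,yaw):
    c,s=np.cos(yaw),np.sin(yaw);return np.round([c*d[0]+s*d[1],s*d[0]-c*d[1],-d[2]],4)
E
python3 -c "
from h import *
shot('wA')"
```

Request:
send_rows --pt "-0.235 0.11 0.0" --pt "-0.235 0.11 0.0" --pt "-0.235 0.11 0.0" --pt "-0.235 0.11 0.0" --pt "-0.235 0.11 0.0" --pt "-0.235 0.11 0.0" --yaw '[0,0,0,0,0,0]'

```text
t: 3.4
eef_pos: [0.5722, 0.0048, 0.2587]
ee_rot: [-3.141, -0.0, 1.29]
wrist_force: [-0.5, -0.4, -0.4]
opening: 1.001
grasp_force: 0.0
```

```bash
python3 -c "
from h import *
print(r.sense()['eef_pos']);p,im=shot('wB')
print(tool(np.array([.51,-.292,.33])-r.sense()['eef_pos'],1.292))
for n in ['collar','collar_center','caddy']:
  for d in viewer.find_in(n,'wrist')[:2]: print(n,round(d['p'],2),np.round(np.array(d['bbox'])*[560,420,560,420],1))
cv2.imwrite('pics/AB.png',np.hstack([cv2.imread('pics/wA.png')[:,80:480],im[:,80:480]]))
"
```

```text
[0.57220495 0.0047675  0.25873096]
[-0.3032  0.0222 -0.0712]
collar 0.73 [277.4 164.8  25.9  40.3]
collar 0.48 [174.7  10.   65.   19.9]
collar_center 0.75 [278.2 166.5  32.9  30. ]
collar_center 0.53 [173.8  10.8  65.1  19.1]
caddy 0.72 [371.2  82.2  74.5  45.5]
caddy 0.61 [294.1 211.  131.3 180.1]
```

View pics/AB.png

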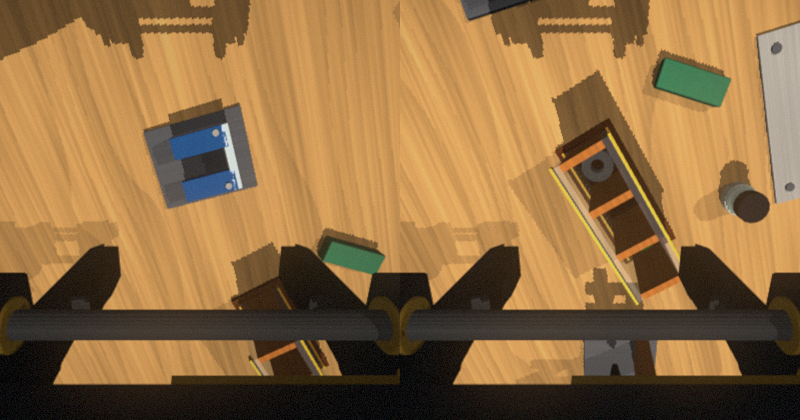

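```bash
python3 -c "
from h import *
a=cv2.imread('pics/wA.png')[90:220,210:350];b=cv2.imread('pics/wB.png')[100:310,215:375]
A=cv2.resize(a,None,fx=3,fy=3,interpolation=cv2.INTER_CUBIC);B=cv2.resize(b,None,fx=2.35,fy=2.35,interpolation=cv2.INTER_CUBIC)
o=np.zeros((500,800,3),np.uint8);o[:A.shape[0],:420]=A;o[:B.shape[0],420:420+B.shape[1]]=B
cv2.imwrite('pics/z1.png',o)"
```

```text
(no output)
```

View pics/z1.png

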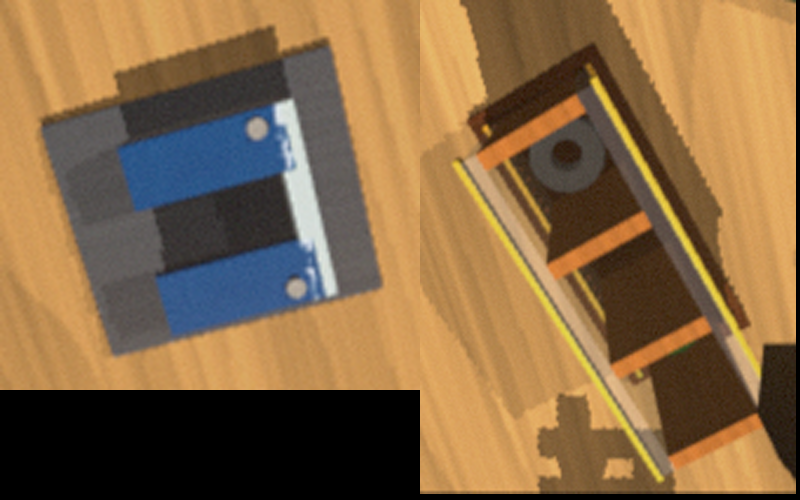

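Request:
send_rows --pt "-0.3 0.02 -0.08" --pt "-0.3 0.02 -0.08" --pt "-0.3 0.02 -0.08" --pt "-0.3 0.02 -0.08" --pt "-0.3 0.02 -0.08" --pt "-0.3 0.02 -0.08" --pt "-0.3 0.02 -0.08" --yaw '[0,0,0,0,0,0,0]'

```text
t: 4.47
eef_pos: [0.5087, -0.2882, 0.3385]
ee_rot: [-3.141, -0.001, 1.291]
wrist_force: [-0.4, -0.4, 0.5]
opening: 1.002
grasp_force: 0.0
```

```bash
python3 -c "
from h import *
print(r.sense()['eef_pos']);p,im=shot('wC')
for n in ['picker_grip','picker_flange','stand_hang']:
  for d in viewer.find_in(n,'wrist')[:2]: print(n,round(d['p'],2),np.round(np.array(d['bbox'])*[560,420,560,420],1))
cv2.imwrite('pics/C1.png',cv2.resize(im[60:260,150:410],None,fx=3,fy=3,interpolation=cv2.INTER_CUBIC))
"
```

```text
[ 0.50868955 -0.28816637  0.33849126]
picker_grip 0.95 [284.2 197.9  28.2  49.7]
picker_flange 0.73 [281.7 200.   31.5  41.1]
stand_hang 0.59 [294.  172.7  85.4  83.9]
```

View pics/C1.png

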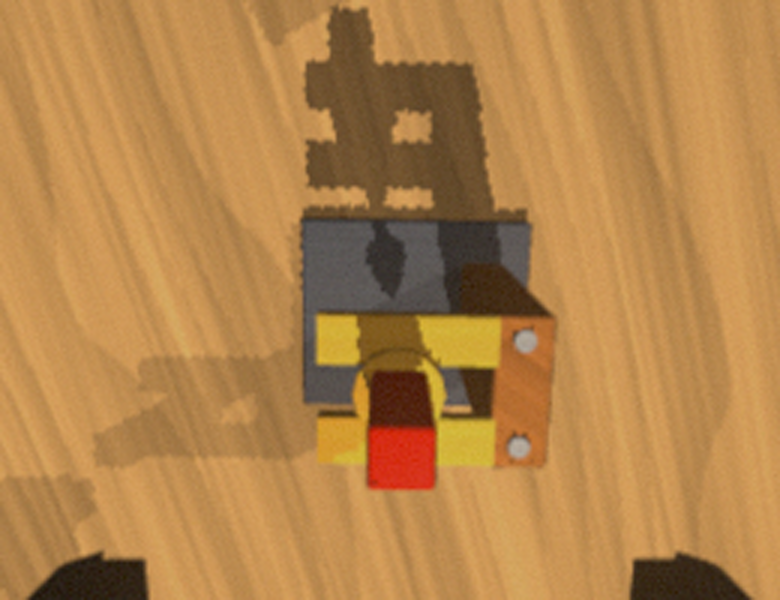

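```bash
python3 - <<'E'
from h import *
ld=lambda n:pickle.load(open(f"pics/{n}.pkl","rb"))
A,B,C=map(ld,("wA","wB","wC"))
top=viewer.camera_params("top")
g=lambda P,s,o:np.array(P,float)/s+o
# stand
M=np.array([[-30,10,170],[-30,-10,170],[34,10,170],[34,-10,170],[-10,10,245],[-10,-10,245],[10,10,245],[10,-10,245]])/1e3
uv=g([[317,366],[317,417],[499,366],[496,417],[369,428],[368,488],[434,428],[436,488]],3,[150,60])
print("stand",fit([(C,M[:4],uv[:4])],[.51,-.29,-.28]),"\ngrip",fit([(C,M[4:],uv[4:])],[.51,-.29,-.28]))
M=np.array([[-30,14,49],[-30,-14,49]])/1e3
uv=g([[137,210],[157,276]],3,[210,90])
print("stripper tines",fit([(A,M,uv)],[.538,.274,0]))
for c in g([[137,210],[292,172],[157,276],[310,240]],3,[210,90]):print(back(A,c,.049).round(4))
for c in g([[42,122],[328,40],[382,287],[113,355]],3,[210,90]):print("plate",back(A,c,.008).round(4))
M=np.array([[-32,88,120],[32,88,120],[-32,-88,120]])/1e3
uv=g([[37,163],[172,68],[242,481]],2.35,[215,100])
q,e=fit([(B,M,uv)],[.58,-.03,.235]);print("caddy",q,e)
for k in(-.056,0,.056):print("well",place(q,[0,k,0]).round(4))
print("collar",back(B,(277.6,165.5),.031).round(4),back(top,(282,233.3),.031).round(4))
E
```

```text
stand (array([ 0.51150364, -0.29348621, -0.2802294 ]), [[0.7, 0.4], [1.1, 0.3], [1.1, 0.3], [0.7, 0.3]]) 
grip (array([ 0.51051008, -0.29287363, -0.27113616]), [[0.9, 0.9], [0.2, 1.2], [1.1, 1.1], [0.2, 1.0]])
stripper tines (array([ 0.53946761,  0.27642522, -0.00735619]), [[0.0, 0.0], [0.0, 0.1]])
[0.5096 0.2907 0.049 ]
[0.573  0.2882 0.049 ]
[0.5094 0.2626 0.049 ]
[0.5733 0.2598 0.049 ]
plate [0.4764 0.3331 0.008 ]
plate [0.6036 0.3317 0.008 ]
plate [0.6022 0.2205 0.008 ]
plate [0.4734 0.2232 0.008 ]
caddy [ 0.58673491 -0.03471419  0.25771869] [[0.3, 0.4], [0.2, 5.4], [0.1, 3.0]]
well [[ 0.601  -0.0889  0.    ]]
well [[ 0.5867 -0.0347  0.    ]]
well [[0.5725 0.0194 0.    ]]
collar [0.5728 0.0178 0.031 ] [0.5679 0.015  0.031 ]
```

Request:
send_rows --pt "-0.004 0.003 0.04" --pt "-0.004 0.003 0.08" --pt "-0.004 0.003 0.12" --pt "-0.004 0.003 0.145" --pt "-0.004 0.003 0.145" --yaw '[0,0,0,0,0]'

```text
t: 5.3
eef_pos: [0.5098, -0.2928, 0.1923]
ee_rot: [-3.138, -0.002, 1.291]
wrist_force: [-0.7, 0.6, -0.2]
opening: 1.001
grasp_force: 0.0
```

Request:
send_rows --pt "0 0 0" --pt "0 0 0" --pt "0 0 0" --pt "0 0 0" --pt "0 0 0" --pt "0 0 0" --yaw '[0,0,0,0,0,0]' --gripper 0.01

```text
t: 6.05
eef_pos: [0.5101, -0.294, 0.1937]
ee_rot: [-3.142, 0.0, 1.29]
wrist_force: [-1.3, 0.8, -0.9]
opening: 0.347
grasp_force: 0.0
```

Request:
send_rows --pt "0 0 0" --pt "0 0 0" --pt "0 0 0" --pt "0 0 0" --yaw '[0,0,0,0]'

```text
t: 6.55
eef_pos: [0.5101, -0.294, 0.1937]
ee_rot: [3.142, 0.0, 1.29]
wrist_force: [0.2, 0.6, -0.4]
opening: 0.223
grasp_force: 30.0
```

Request:
send_rows --pt "0 0 -0.004" --pt "0 0 -0.008" --pt "0 0 -0.008" --pt "0 -0.02 -0.008" --pt "0 -0.045 -0.008" --pt "0 -0.07 -0.008" --pt "0 -0.09 -0.008" --pt "0 -0.09 -0.04" --pt "0 -0.09 -0.08" --pt "0 -0.09 -0.13" --pt "0 -0.09 -0.13" --pt "0 -0.09 -0.13" --yaw '[0,0,0,0,0,0,0,0,0,0,0,0]'

```text
t: 8.05
eef_pos: [0.4233, -0.2688, 0.3226]
ee_rot: [-3.14, -0.001, 1.29]
wrist_force: [-0.8, -0.7, -1.7]
opening: 0.224
grasp_force: 30.0
```

```bash
python3 -c "
from h import *
s=r.sense();print(s['eef_pos'],s['ee_rot'],s['wrist_force'],s['opening'])
print(tool(np.array([.5715,.017,.324])-s['eef_pos'],1.291))
shot('wD')"
```

```text
[ 0.42333583 -0.26878937  0.32258579] [-3.14007356e+00 -8.12226767e-04  1.28978424e+00] [-0.79661911 -0.65657947 -1.68096065] 0.22360163506220962
[ 0.3156  0.0635 -0.0014]
```

Request:
send_rows --pt "0.05 0.01 0" --pt "0.1 0.02 0" --pt "0.155 0.03 0" --pt "0.21 0.042 0" --pt "0.265 0.054 0" --pt "0.3 0.061 0" --pt "0.3155 0.0635 0" --pt "0.3155 0.0635 0" --pt "0.3155 0.0635 0" --pt "0.3155 0.0635 0" --yaw '[0,0,0,0,0,0,0,0,0,0]'

```text
t: 9.35
eef_pos: [0.5718, 0.0154, 0.3238]
ee_rot: [3.141, 0.0, 1.288]
wrist_force: [0.3, -0.3, -1.8]
opening: 0.223
grasp_force: 30.0
```

```bash
python3 -c "
from h import *
s=r.sense();print(s['eef_pos'],s['ee_rot'],s['wrist_force'],s['opening'])
p,im=shot('wE')
for n in ['collar','picker_flange']:
  for d in viewer.find_in(n,'wrist')[:2]: print(n,round(d['p'],2),np.round(np.array(d['bbox'])*[560,420,560,420],1))
x=s['eef_pos']
print(proj(p,[[x[0],x[1],z] for z in (.3,.175,.16,.145,.032)]).round(1), proj(p,[.572,.0175,.032]))
cv2.imwrite('pics/E1.png',cv2.resize(im[100:320,180:400],None,fx=2.7,fy=2.7,interpolation=cv2.INTER_CUBIC))
"
```

```text
[0.57181726 0.01537954 0.32384003] [3.14146224e+00 1.81698676e-04 1.28825297e+00] [ 0.25341876 -0.31635149 -1.7509553 ] 0.22332124736754336
collar 0.94 [282.1 163.3  26.3  30. ]
picker_flange 0.64 [278.9 261.5  54.3 154.1]
[[280.7 243.4]
 [280.1 191.3]
 [280.1 187.7]
 [280.  184.3]
 [279.8 166.2]] [[279.5342924  164.78990596]]
```

View pics/E1.png

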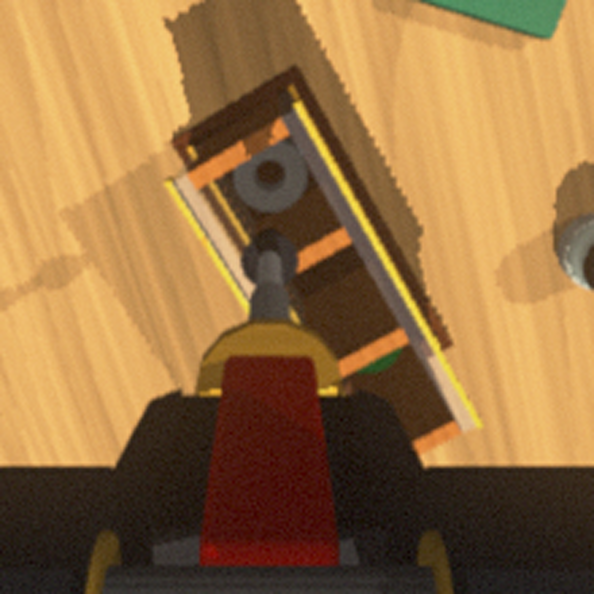

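Request:
send_rows --pt "0.001 0 0.02" --pt "0.001 0 0.045" --pt "0.001 0 0.07" --pt "0.001 0 0.09" --pt "0.001 0 0.105" --pt "0.001 0 0.11" --pt "0.001 0 0.11" --yaw '[0,0,0,0,0,0,0]'

```text
t: 10.38
eef_pos: [0.5725, 0.0174, 0.214]
ee_rot: [3.141, -0.0, 1.29]
wrist_force: [-0.4, -0.2, -1.9]
opening: 0.223
grasp_force: 30.0
```

Request:
send_rows --pt "0 0 0.002" --pt "0 0 0.004" --pt "0 0 0.006" --pt "0 0 0.006" --yaw '[0,0,0,0]'

```text
t: 10.88
eef_pos: [0.5723, 0.0175, 0.2076]
ee_rot: [-3.141, 0.0, 1.29]
wrist_force: [-0.3, -0.8, -1.7]
opening: 0.222
grasp_force: 30.0
```

Request:
send_rows --pt "0 0 0.0015" --pt "0 0 0.003" --pt "0 0 0.0045" --pt "0 0 0.0045" --yaw '[0,0,0,0]'

```text
t: 11.38
eef_pos: [0.5723, 0.0175, 0.2031]
ee_rot: [-3.141, 0.0, 1.29]
wrist_force: [0.1, -0.4, -1.7]
opening: 0.226
grasp_force: 30.0
```

Request:
send_rows --pt "0 0 0.001" --pt "0 0 0.002" --pt "0 0 0.003" --yaw '[0,0,0]'

```text
t: 11.75
eef_pos: [0.5724, 0.0174, 0.2002]
ee_rot: [-3.142, 0.0, 1.29]
wrist_force: [-0.0, 0.1, -1.4]
opening: 0.229
grasp_force: 30.0
```

```bash
python3 -c "
from h import *
s=r.sense();print(s['eef_pos'],s['wrist_force'])
p,im=shot('wF')
cv2.imwrite('pics/F1.png',cv2.resize(im[110:260,210:350],None,fx=4,fy=4,interpolation=cv2.INTER_CUBIC))
"
```

```text
[0.57235913 0.0174452  0.20016186] [-0.04679663  0.12829436 -1.35846267]
```

View pics/F1.png

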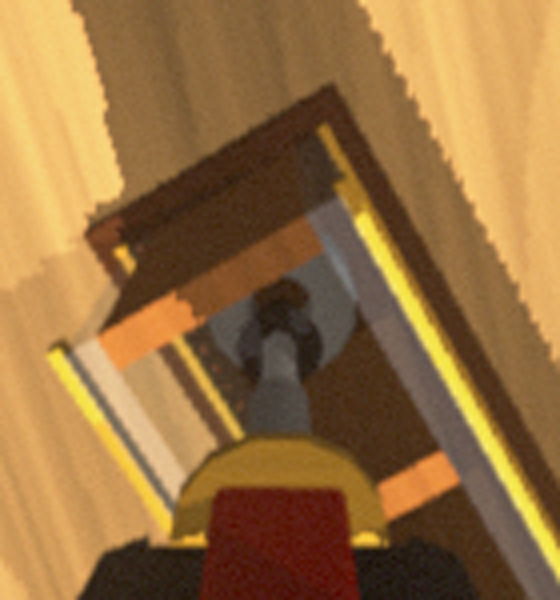

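Request:
send_rows --pt "0 0 0.001" --pt "0 0 0.002" --pt "0 0 0.003" --pt "0 0 0.003" --yaw '[0,0,0,0]'

```text
t: 12.3
eef_pos: [0.5723, 0.0175, 0.1971]
ee_rot: [-3.141, 0.0, 1.29]
wrist_force: [0.6, -0.3, -1.6]
opening: 0.226
grasp_force: 30.0
```

Request:
send_rows --pt "0 0 0.001" --pt "0 0 0.002" --pt "0 0 0.0025" --pt "0 0 0.0025" --yaw '[0,0,0,0]'

```text
t: 12.8
eef_pos: [0.5723, 0.0174, 0.1947]
ee_rot: [-3.141, 0.0, 1.29]
wrist_force: [0.6, 0.2, -2.5]
opening: 0.222
grasp_force: 30.0
```

Request:
send_rows --pt "0 0 0.001" --pt "0 0 0.002" --pt "0 0 0.002" --yaw '[0,0,0]'

```text
t: 13.18
eef_pos: [0.5723, 0.0174, 0.1926]
ee_rot: [-3.141, 0.0, 1.29]
wrist_force: [-0.2, 1.0, -1.0]
opening: 0.226
grasp_force: 30.0
```

Request:
send_rows --pt "0 0 0.001" --pt "0 0 0.002" --pt "0 0 0.0025" --pt "0 0 0.0025" --yaw '[0,0,0,0]'

```text
t: 13.68
eef_pos: [0.5724, 0.0175, 0.1902]
ee_rot: [-3.142, 0.0, 1.29]
wrist_force: [0.4, 0.9, -2.1]
opening: 0.226
grasp_force: 30.0
```

Request:
send_rows --pt "0 0 0.001" --pt "0 0 0.002" --pt "0 0 0.0025" --pt "0 0 0.0025" --yaw '[0,0,0,0]'

```text
t: 14.18
eef_pos: [0.5724, 0.0174, 0.1877]
ee_rot: [-3.142, 0.0, 1.29]
wrist_force: [0.1, 0.1, -1.7]
opening: 0.226
grasp_force: 30.0
```

Request:
send_rows --pt "0 0 0.001" --pt "0 0 0.002" --pt "0 0 0.0025" --pt "0 0 0.0025" --yaw '[0,0,0,0]'

```text
t: 14.68
eef_pos: [0.5723, 0.0174, 0.1852]
ee_rot: [-3.142, 0.0, 1.29]
wrist_force: [0.7, -0.3, -0.9]
opening: 0.225
grasp_force: 30.0
```

Request:
send_rows --pt "0 0 0.001" --pt "0 0 0.002" --pt "0 0 0.002" --yaw '[0,0,0]'

```text
t: 15.05
eef_pos: [0.5723, 0.0174, 0.1831]
ee_rot: [-3.141, 0.0, 1.29]
wrist_force: [0.8, -0.7, -1.0]
opening: 0.223
grasp_force: 30.0
```

Request:
send_rows --pt "0 0 0.001" --pt "0 0 0.002" --pt "0 0 0.002" --yaw '[0,0,0]'

```text
t: 15.42
eef_pos: [0.5723, 0.0174, 0.1811]
ee_rot: [-3.141, 0.0, 1.29]
wrist_force: [0.1, 0.4, -1.4]
opening: 0.225
grasp_force: 30.0
```

Request:
send_rows --pt "0 0 0.001" --pt "0 0 0.0015" --pt "0 0 0.0015" --yaw '[0,0,0]'

```text
t: 15.8
eef_pos: [0.5723, 0.0174, 0.1797]
ee_rot: [-3.141, 0.0, 1.29]
wrist_force: [-1.2, -0.1, -1.0]
opening: 0.225
grasp_force: 30.0
```

Request:
send_rows --pt "0 0 0.001" --pt "0 0 0.0015" --pt "0 0 0.0015" --yaw '[0,0,0]'

```text
t: 16.18
eef_pos: [0.5723, 0.0174, 0.1782]
ee_rot: [-3.142, 0.0, 1.29]
wrist_force: [0.6, 0.5, 0.0]
opening: 0.226
grasp_force: 30.0
```

Request:
send_rows --pt "0 0 0.0005" --pt "0 0 0.001" --pt "0 0 0.001" --yaw '[0,0,0]'

```text
t: 16.55
eef_pos: [0.5723, 0.0174, 0.1772]
ee_rot: [-3.141, 0.0, 1.29]
wrist_force: [-0.1, 0.6, -1.0]
opening: 0.223
grasp_force: 30.0
```

Request:
send_rows --pt "0 0 0.0005" --pt "0 0 0.001" --pt "0 0 0.001" --yaw '[0,0,0]'

```text
t: 16.92
eef_pos: [0.5723, 0.0174, 0.1762]
ee_rot: [-3.141, 0.0, 1.29]
wrist_force: [0.3, -0.5, -1.4]
opening: 0.226
grasp_force: 30.0
```

Request:
send_rows --pt "0 0 0.0005" --pt "0 0 0.001" --pt "0 0 0.0015" --pt "0 0 0.0015" --yaw '[0,0,0,0]'

```text
t: 17.42
eef_pos: [0.5724, 0.0174, 0.1747]
ee_rot: [-3.142, 0.0, 1.29]
wrist_force: [0.4, 0.6, -0.8]
opening: 0.225
grasp_force: 30.0
```

Request:
send_rows --pt "0 0 0.0005" --pt "0 0 0.001" --pt "0 0 0.0015" --pt "0 0 0.0015" --yaw '[0,0,0,0]'

```text
t: 17.92
eef_pos: [0.5724, 0.0174, 0.1732]
ee_rot: [3.141, 0.0, 1.29]
wrist_force: [0.7, -0.8, -1.4]
opening: 0.224
grasp_force: 30.0
```

Request:
send_rows --pt "0 0 0.0005" --pt "0 0 0.001" --pt "0 0 0.0015" --pt "0 0 0.0015" --yaw '[0,0,0,0]'

```text
t: 18.42
eef_pos: [0.5724, 0.0174, 0.1717]
ee_rot: [3.141, 0.0, 1.29]
wrist_force: [0.1, -0.2, -0.5]
opening: 0.227
grasp_force: 30.0
```

Request:
send_rows --pt "0 0 0.0005" --pt "0 0 0.001" --pt "0 0 0.0015" --pt "0 0 0.0015" --yaw '[0,0,0,0]'

```text
t: 18.92
eef_pos: [0.5724, 0.0174, 0.1702]
ee_rot: [3.141, 0.0, 1.29]
wrist_force: [0.1, -1.6, -0.2]
opening: 0.221
grasp_force: 30.0
```

Request:
send_rows --pt "0 0 0.0005" --pt "0 0 0.001" --pt "0 0 0.001" --yaw '[0,0,0]'

```text
t: 19.3
eef_pos: [0.5724, 0.0174, 0.1692]
ee_rot: [3.142, 0.0, 1.29]
wrist_force: [-0.3, -2.3, 0.8]
opening: 0.223
grasp_force: 30.0
```

Request:
send_rows --pt "0 0 0.0005" --pt "0 0 0.0005" --yaw '[0,0]'

```text
t: 19.55
eef_pos: [0.5724, 0.0174, 0.1688]
ee_rot: [3.141, 0.0, 1.29]
wrist_force: [-0.2, -1.7, 0.1]
opening: 0.224
grasp_force: 30.0
```

Request:
send_rows --pt "-0.0005 0 0.0005" --pt "-0.0005 0 0.001" --pt "-0.0005 0 0.001" --yaw '[0,0,0]'

```text
t: 19.92
eef_pos: [0.5723, 0.0169, 0.1678]
ee_rot: [3.141, 0.0, 1.29]
wrist_force: [1.2, -2.1, 1.1]
opening: 0.226
grasp_force: 30.0
```

Request:
send_rows --pt "-0.0005 0 0.0005" --pt "-0.0005 0 0.001" --pt "-0.0005 0 0.001" --yaw '[0,0,0]'

```text
t: 20.3
eef_pos: [0.5723, 0.0165, 0.1671]
ee_rot: [3.141, -0.0, 1.29]
wrist_force: [0.7, -1.7, 3.9]
opening: 0.225
grasp_force: 30.0
```

Request:
send_rows --pt "0 0 0.0003" --pt "0 0 0.0005" --pt "0 0 0.0005" --yaw '[0,0,0]'

```text
t: 20.68
eef_pos: [0.5724, 0.0165, 0.1669]
ee_rot: [3.14, -0.0, 1.29]
wrist_force: [0.1, -1.3, 6.7]
opening: 0.227
grasp_force: 30.0
```

Request:
send_rows --pt "0 0 0.0004" --pt "0 0 0.0007" --pt "0 0 0.0007" --pt "0 0 0.0007" --yaw '[0,0,0,0]'

```text
t: 21.18
eef_pos: [0.5724, 0.0165, 0.1667]
ee_rot: [3.14, -0.0, 1.29]
wrist_force: [-1.2, -0.6, 10.7]
opening: 0.229
grasp_force: 30.0
```

Request:
send_rows --pt "0 0 0.0003" --pt "0 0 0.0003" --pt "0 0 0.0003" --yaw '[0,0,0]'

```text
t: 21.55
eef_pos: [0.5725, 0.0165, 0.1666]
ee_rot: [3.14, -0.0, 1.29]
wrist_force: [-0.9, -1.5, 11.7]
opening: 0.222
grasp_force: 30.0
```

Request:
send_rows --pt "0 0 -0.003" --pt "0 0 -0.006" --pt "0 0 -0.012" --pt "0 0 -0.02" --pt "0 0 -0.03" --pt "0 0 -0.03" --pt "0 0 -0.03" --yaw '[0,0,0,0,0,0,0]'

```text
t: 22.42
eef_pos: [0.572, 0.0165, 0.1951]
ee_rot: [-3.141, 0.0, 1.29]
wrist_force: [0.2, 0.0, -2.5]
opening: 0.228
grasp_force: 30.0
```

Request:
send_rows --pt "0 0 -0.008" --pt "0 0 -0.02" --pt "0 0 -0.035" --pt "0 0 -0.05" --pt "0 0 -0.065" --pt "0 0 -0.08" --pt "0 0 -0.095" --pt "0 0 -0.105" --pt "0 0 -0.112" --pt "0 0 -0.112" --pt "0 0 -0.112" --yaw '[0,0,0,0,0,0,0,0,0,0,0]'

```text
t: 23.8
eef_pos: [0.572, 0.0165, 0.3067]
ee_rot: [-3.141, 0.0, 1.29]
wrist_force: [0.4, 0.5, -2.8]
opening: 0.221
grasp_force: 30.0
```

```bash
python3 -c "
from h import *
s=r.sense();print(s['eef_pos'],s['wrist_force'])
p,im=shot('wG')
for n in ['collar','caddy']:
  for d in viewer.find_in(n,'wrist')[:2]: print(n,round(d['p'],2),np.round(np.array(d['bbox'])*[560,420,560,420],1))
x=s['eef_pos'];print(proj(p,[[x[0],x[1],z] for z in(.173,.161,.149,.04)]).round(1))
cv2.imwrite('pics/G1.png',cv2.resize(im[110:260,210:350],None,fx=4,fy=4,interpolation=cv2.INTER_CUBIC))
for y in(.0,):
  print('to stripper -x side', tool(np.array([.445,.274,.307])-x,1.29), 'in', tool(np.array([.0945,0,0]),1.29))
"
```

```text
[0.57195596 0.01650923 0.30672132] [ 0.44398748  0.47637867 -2.753156  ]
collar 0.73 [280.8 263.5  52.7 154.3]
collar 0.72 [279.9 190.8  38.5  47.5]
caddy 0.7 [301.3 197.3 118.1 141.4]
[[280.3 195.3]
 [280.3 192.1]
 [280.2 189.1]
 [280.1 169.4]]
to stripper -x side [ 0.2122 -0.1933 -0.0003] in [ 0.0262  0.0908 -0.    ]
```

View pics/G1.png

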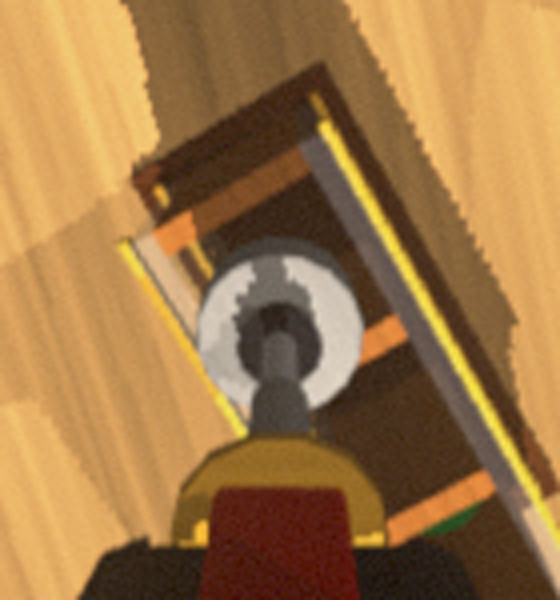

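Request:
send_rows --pt "0.015 -0.013 0" --pt "0.045 -0.038 0" --pt "0.08 -0.068 0" --pt "0.115 -0.098 0" --pt "0.15 -0.128 0" --pt "0.185 -0.158 0" --pt "0.208 -0.177 0" --pt "0.2165 -0.1845 0" --pt "0.2165 -0.1845 0.02" --pt "0.2165 -0.1845 0.05" --pt "0.2165 -0.1845 0.08" --pt "0.2165 -0.1845 0.1" --pt "0.2165 -0.1845 0.11" --pt "0.2165 -0.1845 0.11" --pt "0.2165 -0.1845 0.11" --yaw '[0,0,0,0,0,0,0,0,0,0,0,0,0,0,0]'

```text
t: 25.82
eef_pos: [0.4552, 0.2757, 0.1981]
ee_rot: [3.14, -0.001, 1.29]
wrist_force: [0.1, -0.8, -3.4]
opening: 0.224
grasp_force: 30.0
```

```bash
python3 -c "
from h import *
s=r.sense();x=s['eef_pos'];print(x,s['wrist_force'])
p,im=shot('wH')
for n in ['collar','stripper']:
  for d in viewer.find_in(n,'wrist')[:2]: print(n,round(d['p'],2),np.round(np.array(d['bbox'])*[560,420,560,420],1))
x=s['eef_pos'];print(proj(p,[[x[0],x[1],z] for z in(.0625,.05)]).round(1))
cv2.imwrite('pics/H1.png',cv2.resize(im[90:290,210:410],None,fx=3,fy=3,interpolation=cv2.INTER_CUBIC))
"
```

```text
[0.4552408  0.27570439 0.19812465] [ 0.05199358 -0.80692045 -3.41451371]
collar 0.65 [279.8 192.   37.9  48.2]
stripper 0.87 [348.9 158.2 124.2 120.4]
[[280.  194.9]
 [279.9 191.6]]
```

View pics/H1.png

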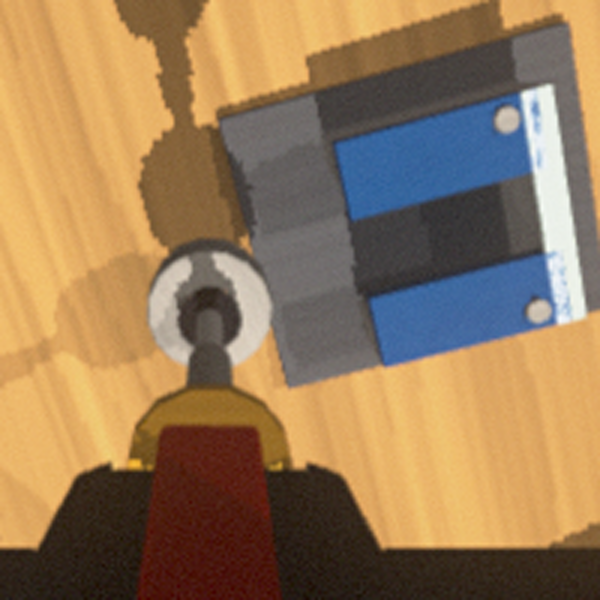

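```bash
python3 -c "
from h import *
p=pickle.load(open('pics/wH.pkl','rb'))
g=lambda u,v:(u/3+210,v/3+90)
for c in[(352,220),(530,178),(370,297),(548,255),(335,145),(385,364)]:print(back(p,g(*c),.049).round(4))
for c in [(218,120),(572,22),(290,386)]:print('plate',back(p,g(*c),.008).round(4))
print('collar',back(p,g(209.5,307),.0635).round(4))"
```

```text
[0.5088 0.2904 0.049 ]
[0.5683 0.2877 0.049 ]
[0.5087 0.2629 0.049 ]
[0.5697 0.2605 0.049 ]
[0.5091 0.3158 0.049 ]
[0.5083 0.2377 0.049 ]
plate [0.4746 0.3314 0.008 ]
plate [0.6048 0.3291 0.008 ]
plate [0.4739 0.2233 0.008 ]
collar [0.4559 0.2786 0.0635]
```

Request:
send_rows --pt "0 0 0.01" --pt "0 0 0.02" --pt "0 0 0.027" --pt "0 0 0.027" --pt "0 0 0.027" --yaw '[0,0,0,0,0]'

```text
t: 26.6
eef_pos: [0.455, 0.2757, 0.1704]
ee_rot: [3.141, -0.0, 1.29]
wrist_force: [-0.3, -0.1, -3.2]
opening: 0.225
grasp_force: 30.0
```

Request:
send_rows --pt "0.002 0.008 0" --pt "0.0053 0.02 0" --pt "0.0084 0.032 0" --pt "0.0105 0.04 0" --pt "0.0118 0.045 0" --pt "0.0118 0.045 0" --yaw '[0,0,0,0,0,0]'

```text
t: 27.35
eef_pos: [0.5015, 0.2745, 0.1701]
ee_rot: [-3.141, 0.0, 1.29]
wrist_force: [0.3, -0.7, -2.0]
opening: 0.223
grasp_force: 30.0
```

Request:
send_rows --pt "0.0025 0.009 -0.0007" --pt "0.0053 0.02 -0.0007" --pt "0.0082 0.031 -0.0007" --pt "0.0095 0.0357 -0.0007" --pt "0.0095 0.0357 -0.0007" --pt "0.0095 0.0357 -0.0007" --yaw '[0,0,0,0,0,0]'

```text
t: 28.1
eef_pos: [0.5381, 0.2738, 0.1709]
ee_rot: [-3.141, 0.0, 1.29]
wrist_force: [-0.7, 0.2, -2.5]
opening: 0.224
grasp_force: 30.0
```

```bash
python3 -c "
from h import *
s=r.sense();x=s['eef_pos'];print(x,s['wrist_force'])
p,im=shot('wI')
cv2.imwrite('pics/I1.png',cv2.resize(im[90:290,180:380],None,fx=3,fy=3,interpolation=cv2.INTER_CUBIC))
"
```

```text
[0.53805917 0.27378867 0.17085603] [-0.69675336  0.15209743 -2.46556902]
```

View pics/I1.png

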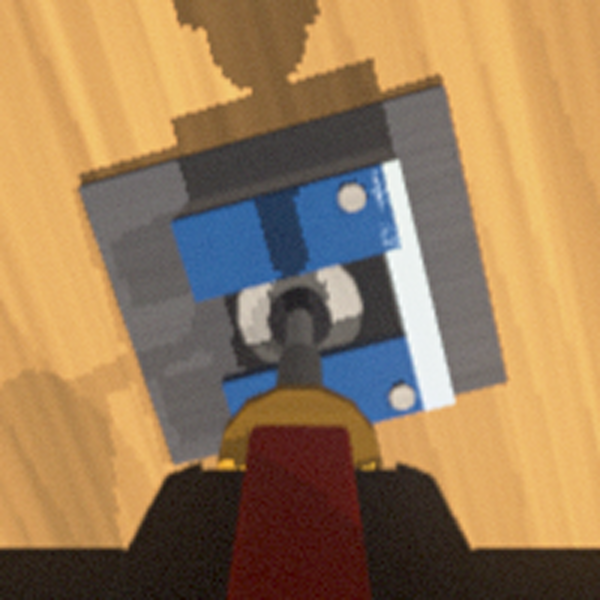

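Request:
send_rows --pt "0 0 -0.002" --pt "0 0 -0.004" --pt "0 0 -0.005" --pt "0 0 -0.006" --pt "0 0 -0.007" --pt "0 0 -0.008" --pt "0 0 -0.009" --yaw '[0,0,0,0,0,0,0]'

```text
t: 29.02
eef_pos: [0.5384, 0.2738, 0.1802]
ee_rot: [3.141, -0.0, 1.29]
wrist_force: [-0.4, -0.5, -1.2]
opening: 0.222
grasp_force: 30.0
```

Request:
send_rows --pt "0 0 -0.002" --pt "0 0 -0.005" --pt "0 0 -0.008" --pt "0 0 -0.012" --pt "0 0 -0.012" --yaw '[0,0,0,0,0]'

```text
t: 29.65
eef_pos: [0.5384, 0.2738, 0.1924]
ee_rot: [3.141, -0.0, 1.29]
wrist_force: [0.4, 0.6, -1.8]
opening: 0.222
grasp_force: 30.0
```

Request:
send_rows --pt "0 0 -0.01" --pt "0 0 -0.03" --pt "0 0 -0.055" --pt "0 0 -0.085" --pt "0 0 -0.115" --pt "0 0 -0.13" --pt "0 0 -0.13" --pt "0 0 -0.13" --yaw '[0,0,0,0,0,0,0,0]'

```text
t: 30.65
eef_pos: [0.5381, 0.2737, 0.3206]
ee_rot: [-3.14, 0.001, 1.29]
wrist_force: [0.5, 0.5, -1.9]
opening: 0.228
grasp_force: 30.0
```

```bash
python3 -c "
from h import *
s=r.sense();x=s['eef_pos'];print(x,s['wrist_force'])
p,im=shot('wJ');viewer.snapshot('top');pt=viewer.camera_params('top')
for c,q in(('wrist',p),('top',pt)):
 for n in ['collar','collar_center','picker_flange','picker_grip']:
  for d in viewer.find_in(n,c)[:2]:
    b=np.array(d['bbox'])*[560,420,560,420];print(c,n,round(d['p'],2),b.round(1),back(q,b[:2],.032).round(4))
print(proj(p,[[.539,.276,.032],[x[0],x[1],.17],[x[0],x[1],.28]]))
print(tool(np.array([.4233,-.2688,.3226])-x,1.29))
"
```

```text
[0.53806335 0.27365447 0.32056085] [ 0.48818218  0.46036981 -1.88256786]
wrist collar 0.6 [279.8 166.7  25.2  29.6] [0.5373 0.2734 0.032 ]
wrist collar_center 0.8 [281.6 165.6  24.2  21.3] [0.5404 0.2742 0.032 ]
wrist picker_flange 0.63 [279.  260.9  53.1 155.6] [0.4931 0.124  0.032 ]
wrist picker_grip 0.73 [279.8 260.5  50.2 160.2] [0.4945 0.1244 0.032 ]
top collar 0.63 [161.3 250.7  52.9  66.1] [0.5374 0.2656 0.032 ]
top collar 0.54 [154.7 251.8  15.5  18.8] [0.5353 0.2793 0.032 ]
top collar_center 0.75 [154.  251.8  13.2  19. ] [0.5353 0.2808 0.032 ]
top collar_center 0.34 [333.3 217.6  16.6  19.7] [ 0.5981 -0.0927  0.032 ]
top picker_flange 0.73 [122.5 251.2  36.9  19.2] [0.538  0.3459 0.032 ]
top picker_grip 0.93 [121.2 250.4  43.9  17.9] [0.5396 0.3486 0.032 ]
[[280.37596346 164.68363056]
 [280.39933878 190.70237731]
 [280.73610064 232.7851565 ]]
[-0.553   0.0401 -0.002 ]
```

Request:
send_rows --pt "-0.02 0.0015 0" --pt "-0.06 0.0045 0" --pt "-0.115 0.0085 0" --pt "-0.17 0.0125 0" --pt "-0.225 0.0165 0" --pt "-0.28 0.0205 0" --pt "-0.335 0.0245 0" --pt "-0.39 0.0285 0" --pt "-0.445 0.0325 0" --pt "-0.495 0.036 0" --pt "-0.53 0.0385 0" --pt "-0.548 0.04 0" --pt "-0.553 0.04 0" --pt "-0.553 0.04 0" --pt "-0.553 0.04 0" --yaw '[0,0,0,0,0,0,0,0,0,0,0,0,0,0,0]'

```text
t: 33.02
eef_pos: [0.4237, -0.2677, 0.3221]
ee_rot: [3.141, -0.0, 1.291]
wrist_force: [0.9, 0.2, -1.9]
opening: 0.226
grasp_force: 30.0
```

```bash
python3 -c "
from h import *
s=r.sense();x=s['eef_pos'];print(x,s['ee_rot'],s['wrist_force'])
p,im=shot('wK');o=cv2.imread('pics/wD.png')
for n,(a,b,c,d) in dict(flange=(215,250,245,315),grip=(235,300,255,305),tube=(190,240,262,300)).items():
  m=cv2.matchTemplate(im[a-12:b+12,c-12:d+12],o[a:b,c:d],cv2.TM_CCOEFF_NORMED);_,v,_,l=cv2.minMaxLoc(m);print(n,v,l[0]-12,l[1]-12)
print(tool(np.array([.4233,-.2688,.2017])-x,1.29))
"
```

```text
[ 0.42371584 -0.26772726  0.32209552] [ 3.14134244e+00 -1.21478274e-05  1.29110944e+00] [ 0.9281955   0.19705273 -1.90155611]
flange 0.977713942527771 0 0
grip 0.8540543913841248 0 0
tube 0.9937751889228821 0 0
[-1.100e-03 -1.000e-04  1.204e-01]
```

Request:
send_rows --pt "-0.001 0 0.03" --pt "-0.001 0 0.07" --pt "-0.001 0 0.105" --pt "-0.001 0 0.12" --pt "-0.001 0 0.12" --pt "-0.001 0 0.12" --yaw '[0,0,0,0,0,0]'

```text
t: 33.83
eef_pos: [0.4236, -0.27, 0.2033]
ee_rot: [3.139, 0.001, 1.29]
wrist_force: [0.8, 0.2, -0.9]
opening: 0.225
grasp_force: 30.0
```

Request:
send_rows --pt "0 0.01 0" --pt "0 0.03 0" --pt "0 0.05 0" --pt "0 0.07 0" --pt "0 0.085 0" --pt "0 0.09 0" --pt "0 0.09 0" --pt "0 0.09 0" --yaw '[0,0,0,0,0,0,0,0]'

```text
t: 34.83
eef_pos: [0.5093, -0.2945, 0.2021]
ee_rot: [-3.142, 0.0, 1.29]
wrist_force: [0.2, -0.3, -1.8]
opening: 0.225
grasp_force: 30.0
```

Lower 8.5 mm onto the fork and check the force.

Request:
send_rows --pt "0 0 0.003" --pt "0 0 0.006" --pt "0 0 0.008" --pt "0 0 0.0085" --pt "0 0 0.0085" --yaw '[0,0,0,0,0]'

```text
t: 35.45
eef_pos: [0.5095, -0.2946, 0.1937]
ee_rot: [3.142, 0.0, 1.29]
wrist_force: [-1.7, 0.4, 1.8]
opening: 0.223
grasp_force: 30.0
```

Seated (Fz up about 3 N). Release slowly, then retreat upward.

Request:
send_rows --pt "0 0 0" --pt "0 0 0" --pt "0 0 0" --pt "0 0 0" --pt "0 0 0" --pt "0 0 0" --pt "0 0 0" --pt "0 0 0" --yaw '[0,0,0,0,0,0,0,0]' --gripper 0.06

```text
t: 36.45
eef_pos: [0.5096, -0.2946, 0.1935]
ee_rot: [3.142, 0.0, 1.29]
wrist_force: [-0.5, -0.3, -0.3]
opening: 0.683
grasp_force: 0.0
```

Request:
send_rows --pt "0 0 -0.01" --pt "0 0 -0.03" --pt "0 0 -0.06" --pt "0 0 -0.1" --pt "0 0 -0.14" --pt "0 0 -0.145" --pt "0 0 -0.145" --pt "0 0 -0.145" --pt "0 0 -0.145" --pt "0 0 -0.145" --yaw '[0,0,0,0,0,0,0,0,0,0]'

```text
t: 37.7
eef_pos: [0.5095, -0.2946, 0.338]
ee_rot: [-3.141, -0.0, 1.29]
wrist_force: [0.3, 0.1, 0.2]
opening: 0.681
grasp_force: 0.0
```

```bash
python3 -c "
from h import *
s=r.sense();print(s['t'],s['eef_pos'],s['wrist_force'],s['opening'])
p,im=shot('wL');o=cv2.imread('pics/wC.png')
viewer.snapshot('top');pt=viewer.camera_params('top')
for c,n,z in(('wrist','picker_grip',.21),('wrist','picker_flange',.21),('top','picker_grip',.21),('top','collar_center',.032),('top','stripper',.03),('top','wax',.03),('top','plug',.03)):
  for d in viewer.find_in(n,c)[:1]:
    b=np.array(d['bbox'])*[560,420,560,420];print(c,n,round(d['p'],2),b.round(1),back(p if c=='wrist' else pt,b[:2],z).round(4))
print(proj(p,[.511,-.293,.245]),proj(pickle.load(open('pics/wC.pkl','rb')),[.511,-.293,.245]))
for z,im_ in((0,o),(1,im)):
  h=cv2.inRange(cv2.cvtColor(im_,cv2.COLOR_BGR2HSV),(0,150,170),(8,255,255));print(cv2.boundingRect(h))
"
```

```text
37.7 [ 0.50952081 -0.29455028  0.33799761] [0.31565159 0.05289438 0.20172899] 0.6814782703138517
wrist picker_grip 0.75 [280.6 195.   27.5  46.7] [ 0.5103 -0.2926  0.21  ]
wrist picker_flange 0.97 [280.5 193.5  33.8  42.7] [ 0.5107 -0.2912  0.21  ]
top picker_grip 0.74 [454.2 258.8  47.   18. ] [ 0.5102 -0.2822  0.21  ]
top collar_center 0.6 [436.4 252.2  76.8  62.7] [ 0.5218 -0.3043  0.032 ]
top stripper 0.75 [160.4 249.8  57.1  62.8] [0.5392 0.268  0.03  ]
top wax 0.65 [333.6 217.9  16.4  17.3] [ 0.5978 -0.0935  0.03  ]
top plug 0.67 [307.  222.4  18.5  18. ] [ 0.5895 -0.0377  0.03  ]
[[281.58282728 206.40603275]] [[284.52594033 212.85316432]]
(273, 203, 22, 20)
(269, 197, 22, 21)
```

```bash
python3 -c "
from rig import r
print(r.job_done())"
```

```text
the job is handed in; nothing more can be done
None
```

I handed the job in at about 38 s of the 72 s allowed. The collar was stripped onto the seat (off the picker by force readings and detector positions; I didn't view a picture of it standing). The picker hangs released in its stand, and the wedging push peaked at about 13 N. The hand-in gave no verdict.

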